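# Drive a tapered stake home in its holder

### The arm

A 6-joint arm with a two-finger parallel gripper is mounted at the origin on a cart in front of the work surface, level with it; the furniture and walls round the work are solid. World frame = base frame: x ahead of the robot, y to its left, z up, the work surface at z = 0. Lengths are in m, angles in degrees, forces in N, time in s.
With the tool pointing down it reaches from about 0.4 to 0.825 m from the base axis. Payload 7 kg.
Tool frame: the origin (TCP) lies at the very end of the fingers, on their centre line; the grasp point (between the pads) lies 19 mm behind it (ctrl.grip_depth is the distance from the TCP to the grasp point, in m); z points along the fingers, y is the line along which they close (so a half turn about z gives the same grasp; the last joint's range is limited). The gripper opens to 88 mm and grips with 3 to 60 N. Pads are 19 mm wide; open, the fingers measure 130 mm over their backs; the gripper's body (78 mm by 193 mm) begins 47 mm behind the grasp point.
Start: joints at [-51.102, 20.546, 0.682, 0, -70.136, -16.507], TCP at [0.257, -0.624, 0.227] pointing down, gripper open.
Joint ranges: [-176.03, 176.03], [-82.01, 121.73], [-58.28, 71.71], [-173.87, 95.51], [-174.79, -0.11], [-173.66, 173.66]. Speed limits (degrees/s): [136.94, 136.94, 172.46, 180, 180, 180].

### API

Orientations are given as [roll, pitch, yaw] about the fixed x, y, z axes, in that order (R = Rz(yaw) Ry(pitch) Rx(roll)).
In Python, from plant import get_obs, eyes, ctrl, spotter gives the robot as it stands.
- The arm moves only by the shell command python3 -m crank 'ROWS'. ROWS is JSON, one flat list of numbers, 7 for each row, row after row: the turn, a rotation vector about the tool's x, y, z in rad, then the shift along the tool's x, y, z in mm, then the opening, from 0 (shut) to 1 (fully open). A call has 1 to 5 rows; each row shifts and turns the commanded pose from where the row before left it, along the tool's axes as they then stand; what a row does not reach is not made up. A row lasts 1/8 s, in which the tool goes at most 62.5 mm and 10.7 degrees, less where a joint would pass 70% of its speed; a pose out of reach is approached as far as the arm can. A call is refused whole if a number of a shift passes 62.5 or a number of a turn 0.188, either way. A call with a gripper value outside its range is refused whole. The fingers move at their own pace and stop on an object; the grip force is fixed at half the most. Time passes only in rows, so rows that do not move let the fingers close. It gives the time, the measured TCP pose, the force, the opening and the grip force at its end, in the units of the state.
- get_obs(): the state, without advancing time (a new reading comes with each control period).
- eyes.snapshot(name): name is "scene" or "top" or "wrist"; returns the picture (384x512x3 uint8, blue, green, red); there is no depth.
- eyes.camera_model(name): a dict with "fx", "fy", "cx", "cy" (pixels), "extrinsics" (4x4, takes a point from camera to world coordinates). Camera axes: x right, y down, z forward; pixel columns grow to the right and rows downward; lengths in m; the calibration is good to about 2 mm. A picture is of the moment at which its call begins: read the wrist's pose just before it. camera_model takes no time and is no camera call; for the wrist camera it gives the pose at the moment of the call.
- ctrl.close_job(): hands the job in; it is judged then, once.
Trained networks look in the newest picture that a camera, given by its name, has taken for a name from the list of things; names that differ only in an ending like _2 or _b are one class to them, and where a whole thing is asked for, a point or a joint stands for the part that bears it (a point fixed in the world has none). Each returns a list of dicts, best first, with "p" (0 to 1); they miss things now and then, are a little off and sometimes report something else, mostly with a low value. They report only what shows in the picture. A call takes as long as a camera call. They do not tell look-alikes from the thing itself.
- spotter.outline_of(camera, target): "region" (384x512 bool, what is visible of it) and "rect" ([left, top, width, height] in pixels, round what is visible of it).
- spotter.place_of(camera, target): "location" ([column, row] in pixels: a listed point, or the origin of a listed thing).
The state is a dict: "clock": time; "joint_pos": joint angles; "qvel": joint speeds; "tau": joint torques, N m; "tool_pos": TCP position; "orientation": TCP orientation; "force": force on the tool from outside, world axes, zero at the start; "moment": the same for the moment, N m; "opening": finger opening in m; "gripper_force": force on a finger pad.
Only numpy, scipy, OpenCV 4.12 (cv2) and the standard library are available. Lean on these libraries where they do the work, as an engineer would, in place of code of your own. Each camera call takes 0.05 s, during which the arm holds its last target. There are 200 camera calls.

### The job

Take the round-headed mushroom stake out of the wooden rack, stand its tapered shank in the socket of the iron stake holder and let go of it. Then take the brass drift and tap the stake down on its crown with the drift, not with your fingers, firmly but without hammering the jaws, until it is wedged tight and goes no deeper. Stand the drift back on the bench and leave everything else as it is.

Things in the scene. Friction and masses are not known exactly. Their poses are not given: they have to be found in the camera images.
- stake_head (a point): centre of the round head of the loose steel mushroom stake (about 0.35 kg), z up along it. Head 44 mm across, 25 mm tall; top of its domed crown 14 mm above this point, head underside 12 mm below it; then a neck 24 mm thick and 22 mm long, then a flat collar 46 mm across, 5 mm thick (underside 39 mm below this point). At the start it hangs by the collar in one of the rack's two holes
- stake_tip (a point): lower end of the mushroom stake's shank, on its axis, 121 mm below the head's centre and 82 mm below the collar; the lower 62 mm of the shank taper from 31 mm diameter down to 16 mm at this tip
- flat_head (a point): centre of the square flat head (38 x 38 x 24 mm) of the other stake, which has the same collar and a plain straight shank; it stays in the other hole of the rack
- rack: fixed wooden rack block 74 x 166 x 88 mm, origin at the centre of its underside, the long side along its y; two through holes of 36 mm in its top, 46 mm either side of the centre along y, one stake in each, either way round
- holder: fixed iron stake holder, block 94 x 94 mm and 84 mm tall, origin at the centre of its underside, z up; two bolted feet, 12 mm high and about 20 mm wide, along its two y sides
- mouth (a point): centre of the holder's 44 mm wide hole, level with its top face. Inside, four steel jaws form a taper that fits the shank. The worn jaw set sits 0 to 22 mm down and slides 0 to 11 mm further under a push of 4 to 8 N before it bottoms; only then does the stake wedge tight. So the final depth must be felt: tip 42 to 67 mm below this point when stood in loosely, 6 to 20 mm deeper when home
- jaw0 (a joint): spread of the socket's four sprung jaws in m (they move together): 0 when empty, about 0.0003 with the stake stood in loosely, stop near 0.0010. They resist more the deeper the stake wedges: it is locked from 0.00085 on, which takes a tap or push of about 10 to 18 N once the jaw set has bottomed; at the stop it goes hardly deeper. Taps of 20 to 24 N are right, above 30 N damages the jaws
- drift_mid (a point): centre of the brass drift, a loose round bar of 0.25 kg standing upright on the bench: 86 mm tall, 28 mm diameter, with a foot 36 mm across and 10 mm high below, whose flat underside (43 mm below this point) is the striking face
- jar: small jar with a black lid, 56 mm across and 68 mm tall, a bystander; origin at its underside
- wax: block of yellow wax, 39 x 59 x 27 mm, lying flat, a bystander; origin at its underside
Not all that is in view belongs to the job. Of the things that look like the part that bears drift_mid, take the one that is farthest from the robot's base at the start. Leave any turquoise look-alike of the part that bears stake_head alone.

How it is judged (in metres and radians):
On the way, in this order (a step that is already met when the one before it is completed fails the run):
1. the mushroom stake stands loosely in the socket, upright and let go, not yet driven in (horizontal distance between stake_head and mouth below 0.012 m and z of stake_head in the frame of mouth below 0.085 m and angle between stake_head's own z axis and vertical below 0.12 rad and contact force between the fingers and stake below 0.3 N and value of joint jaw0 below 0.00075 m), for 0.2 s.
2. the drift bears on the stake's crown (contact force between drift and stake above 6 N).
At the end, for the whole second after the job is handed in: the mushroom stake is wedged in the socket with the jaws spread by more than 0.85 mm, its head within 8 mm of the socket's axis and upright within 0.08 rad; the drift stands upright (0.1 rad) on the bench; both at rest (value of joint jaw0 above 0.00085 m and horizontal distance between stake_head and mouth below 0.008 m and angle between stake_head's own z axis and vertical below 0.08 rad and linear speed of each of stake, drift below 0.01 m/s and height (world z) of drift_mid between 0.038 and 0.048 m and angle between drift_mid's own z axis and vertical below 0.1 rad); the robot touches nothing.
It fails at once if the drift is driven onto the stake with more than 30 N (contact force between drift and stake above 30 N).
It fails at once if the stake is pushed home with the fingers (value of joint jaw0 above 0.00075 m and contact force between the fingers and stake above 2 N).
It fails at once if the flat stake or a bystander is disturbed (distance of any of flat_head, jar, wax from where it was at the start of the episode above 0.02 m).
It also fails if it takes over 58 s, if anything falls off the work surface, if the arm or the gripper's body presses on something with over 40 N, if the wrist force passes 120 N, or if a joint passes its speed limit or range.

## Working session

There is one attempt and no reset: what is moved stays moved. The work goes in short steps, Python scripts to look and compute and a shell command to move; the robot and the scene stay as the last step left them, time stands still between calls to the robot, and variables do not carry over. Pictures are saved under pics/ and viewed, at most 13 in all, crops included, and the job is handed in when it is done.

```bash
mkdir -p pics; ls; cat > h.py <<'E'
import numpy as np, cv2
from plant import get_obs, eyes, ctrl, spotter
def ray(cam,px):
    m=eyes.camera_model(cam);T=np.array(m["extrinsics"])
    d=np.array([(px[0]-m["cx"])/m["fx"],(px[1]-m["cy"])/m["fy"],1.])
    return T[:3,3],T[:3,:3]@d
def at_z(cam,px,z):
    o,d=ray(cam,px);return o+d*(z-o[2])/d[2]
def proj(cam,p):
    m=eyes.camera_model(cam);T=np.array(m["extrinsics"])
    c=T[:3,:3].T@(np.array(p)-T[:3,3]);return [m["fx"]*c[0]/c[2]+m["cx"],m["fy"]*c[1]/c[2]+m["cy"]]
E
python3 - <<'E'
from h import *
np.set_printoptions(precision=3,suppress=True)
print(get_obs())
Z=dict(stake_head=.132,flat_head=.13,rack=0,holder=0,mouth=.084,drift_mid=.043,jar=0,wax=0)
a=[]
for c in("scene","top"):
    im=eyes.snapshot(c);a.append(im)
    for n in Z:
        for r in spotter.place_of(c,n):
            if r["p"]>.2: print(c,n,round(r["p"],2),np.round(r["location"]),at_z(c,r["location"],Z[n]))
cv2.imwrite("pics/a.png",cv2.resize(np.vstack(a),(450,600)) ) 
cv2.imwrite("pics/scene.png",cv2.resize(a[0],(800,600)));cv2.imwrite("pics/top.png",cv2.resize(a[1],(800,600)))
E
```

```text
pics
{'clock': 0.0, 'joint_pos': array([-51.1  ,  20.592,   0.635,  -0.02 , -70.138, -16.508]), 'qvel': array([ 0.012, -0.101,  0.102, -0.045, -0.051, -0.081]), 'tau': array([ -0.004, -58.272,  29.304,   6.997,   0.007,  -0.   ]), 'tool_pos': array([ 0.257, -0.624,  0.226]), 'orientation': array([ 179.903,   -0.009, -157.615]), 'force': array([ 0.174,  0.021, -0.209]), 'moment': array([-0.015,  0.073,  0.019]), 'gripper_force': 0.0, 'opening': 0.08766098155369602}
scene stake_head 0.75 [164. 208.] [0.564 0.201 0.132]
scene stake_head 0.63 [210. 220.] [0.457 0.13  0.132]
scene flat_head 0.87 [172. 232.] [0.478 0.225 0.13 ]
scene rack 0.91 [198. 251.] [0.487 0.158 0.   ]
scene holder 0.73 [278. 214.] [ 0.463 -0.103  0.   ]
scene holder 0.41 [172. 233.] [0.586 0.184 0.   ]
scene mouth 0.56 [279. 193.] [ 0.464 -0.104  0.084]
scene drift_mid 0.52 [302. 177.] [ 0.512 -0.236  0.043]
scene jar 0.6 [199. 203.] [0.642 0.059 0.   ]
scene wax 0.93 [239. 270.] [0.366 0.106 0.   ]
top stake_head 0.89 [171. 150.] [0.583 0.191 0.132]
top stake_head 0.8 [199. 196.] [0.475 0.122 0.132]
top flat_head 0.85 [159. 197.] [0.472 0.218 0.13 ]
top rack 0.92 [187. 197.] [0.475 0.174 0.   ]
top holder 0.95 [292. 198.] [ 0.477 -0.111  0.   ]
top mouth 0.65 [290. 202.] [ 0.463 -0.098  0.084]
top drift_mid 0.75 [352. 230.] [ 0.395 -0.26   0.043]
top drift_mid 0.64 [345. 184.] [ 0.512 -0.243  0.043]
top jar 0.56 [229. 139.] [0.638 0.064 0.   ]
top wax 0.63 [215. 238.] [0.365 0.097 0.   ]
```

View pics/scene.png

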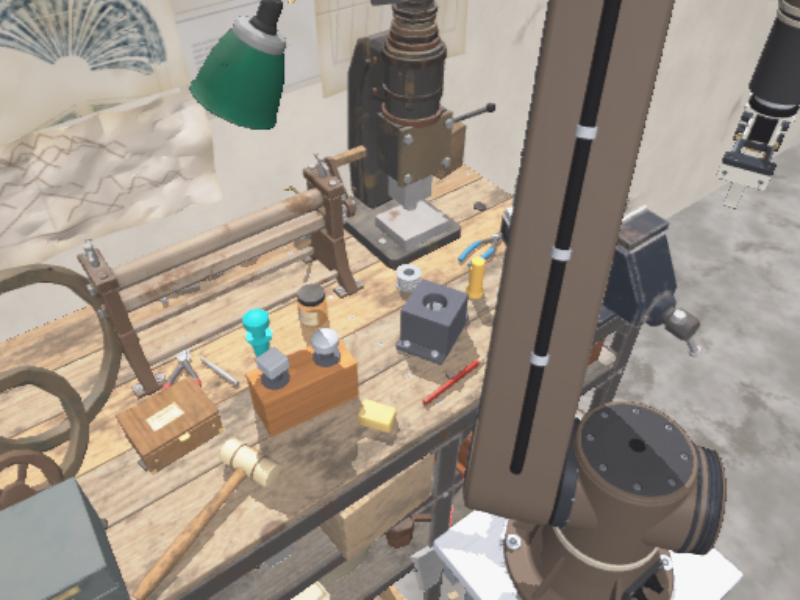

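View pics/top.png

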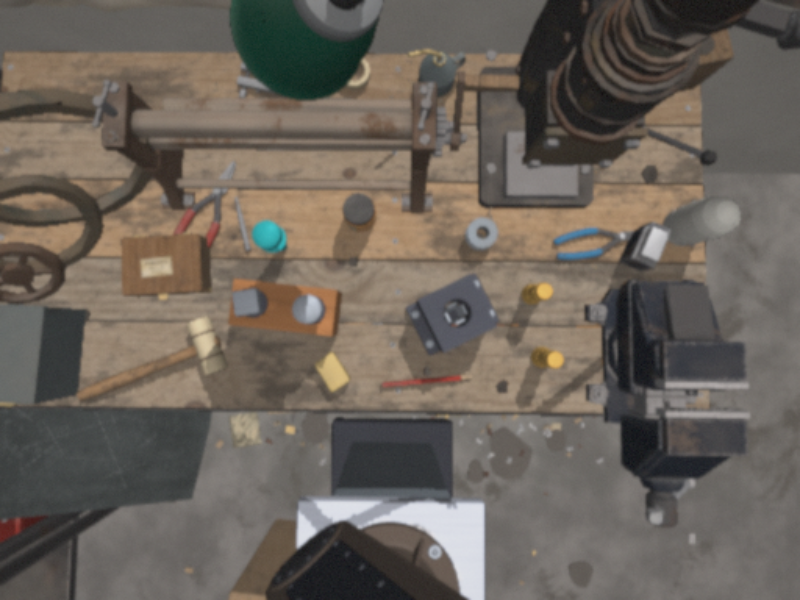

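The loose steel mushroom stake is in the rack at top px (199,196). The one at (171,150) is turquoise, so I leave it alone. There are two drift candidates at top px (345,184) and (352,230), 0.57 m and 0.47 m from the base. I take the farther one, (345,184), and will confirm it in a wrist crop.

```bash
cat > plan.py <<'E'
import sys
from h import *
from scipy.spatial.transform import Rotation as R
def plan(p,yaw,n,o=1.0):
    s=get_obs();P=np.array(s["tool_pos"]);A=R.from_euler("xyz",s["orientation"],degrees=True)
    B=R.from_euler("xyz",[180,0,yaw],degrees=True)
    w=(A.inv()*B).as_rotvec()/n;d=(np.array(p)-P)/n
    for i in range(n):
        t=A.inv().apply(d)*1000
        print(*np.round(w,3),*np.round(t,1),o,sep=",")
        A=A*R.from_rotvec(w)
if __name__=="__main__":
    a=[float(x) for x in sys.argv[1:]];plan(a[:3],a[3],int(a[4]),*a[5:])
E
python3 plan.py .46 .126 .30 -90 16
```

```text
-0.0,0.0,-0.074,-29.6,38.5,-4.6,1.0
-0.0,0.0,-0.074,-32.3,36.2,-4.6,1.0
-0.0,0.0,-0.074,-34.9,33.7,-4.6,1.0
-0.0,0.0,-0.074,-37.3,31.1,-4.6,1.0
-0.0,0.0,-0.074,-39.5,28.3,-4.6,1.0
-0.0,0.0,-0.074,-41.5,25.3,-4.6,1.0
-0.0,0.0,-0.074,-43.2,22.1,-4.6,1.0
-0.0,0.0,-0.074,-44.7,18.9,-4.6,1.0
-0.0,0.0,-0.074,-46.0,15.5,-4.6,1.0
-0.0,0.0,-0.074,-47.0,12.1,-4.6,1.0
-0.0,0.0,-0.074,-47.8,8.6,-4.6,1.0
-0.0,0.0,-0.074,-48.3,5.1,-4.6,1.0
-0.0,0.0,-0.074,-48.5,1.5,-4.6,1.0
-0.0,0.0,-0.074,-48.5,-2.1,-4.6,1.0
-0.0,0.0,-0.074,-48.2,-5.7,-4.6,1.0
-0.0,0.0,-0.074,-47.7,-9.2,-4.6,1.0
```

```bash
python3 -m crank '[0,0,-0.074,-30,38,-10, 1, 0,0,-0.074,-32,36,-10,1, 0,0,-0.074,-35,34,-10,1, 0,0,-0.074,-37,31,-10,1, 0,0,-0.074,-40,28,-10,1]'; python3 -m crank '[0,0,-0.074,-42,25,-5,1, 0,0,-0.074,-43,22,-5,1, 0,0,-0.074,-45,19,-5,1, 0,0,-0.074,-46,15,0,1, 0,0,-0.074,-47,12,0,1]'; python3 - <<'E'
from h import *
np.set_printoptions(precision=4,suppress=True)
im=eyes.snapshot("wrist");cv2.imwrite("pics/w1.png",im)
for n,z in dict(drift_mid=.043,mouth=.084,holder=0).items():
    for r in spotter.place_of("wrist",n): print(n,round(r["p"],2),np.round(r["location"]),at_z("wrist",r["location"],z))
s=get_obs();print(s["clock"],s["tool_pos"],s["orientation"])
E
python3 plan.py .46 .126 .30 -90 7
```

```text
clock: 1.52
tool_pos: [0.3212, -0.3888, 0.2771]
orientation: [-180.0, 0.0, -136.3]
force: [0.6, -0.2, 0.6]
opening: 0.0876
gripper_force: 0.0
clock: 2.15
tool_pos: [0.3853, -0.1544, 0.292]
orientation: [-179.9, 0.0, -115.1]
force: [1.4, 0.1, 0.5]
opening: 0.0872
gripper_force: 0.0
drift_mid 0.64 [208.  88.] [ 0.3986 -0.2512  0.043 ]
drift_mid 0.62 [135. 140.] [ 0.5099 -0.2343  0.043 ]
mouth 0.63 [208. 231.] [ 0.4705 -0.1003  0.084 ]
holder 0.97 [213. 210.] [ 0.4736 -0.1003  0.    ]
2.35 [ 0.3854 -0.1551  0.2919] [-179.9618    0.0168 -115.0675]
-0.0,0.0,-0.063,-40.9,7.4,-1.2,1.0
-0.0,0.0,-0.063,-41.3,4.8,-1.2,1.0
-0.0,0.0,-0.063,-41.5,2.2,-1.2,1.0
-0.0,0.0,-0.063,-41.5,-0.4,-1.2,1.0
-0.0,0.0,-0.063,-41.4,-3.0,-1.2,1.0
-0.0,0.0,-0.063,-41.2,-5.6,-1.2,1.0
-0.0,0.0,-0.063,-40.7,-8.1,-1.2,1.0
```

View pics/w1.png

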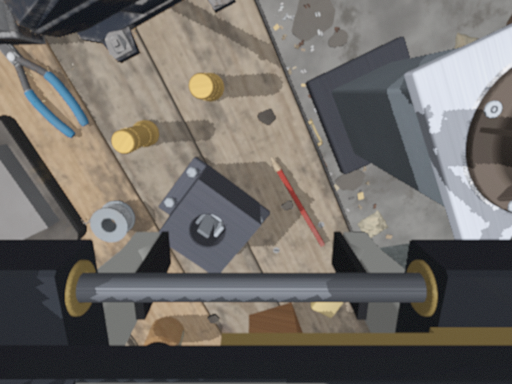

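The wrist view shows the two identical brass drifts at (208,88), near one, and (130,138), far one at about (0.510,-0.235). I'll take the far one. The holder's mouth is at (208,231). Next I move to the stake.

```bash
python3 -m crank '[0,0,-0.063,-41,7.5,0,1, 0,0,-0.063,-41,5,0,1, 0,0,-0.063,-41,2,0,1, 0,0,-0.063,-41,0,0,1]' >/dev/null; python3 - <<'E'
from h import *
np.set_printoptions(precision=4,suppress=True)
im=eyes.snapshot("wrist");cv2.imwrite("pics/w2.png",im)
for n,z in dict(stake_head=.127,flat_head=.127,rack=0,mouth=.084,holder=0).items():
    for r in spotter.place_of("wrist",n): print(n,round(r["p"],2),np.round(r["location"]),at_z("wrist",r["location"],z))
s=get_obs();print(s["clock"],s["tool_pos"],s["orientation"]);print(eyes.camera_model("wrist")["extrinsics"])
E
python3 plan.py .46 .126 .30 -90 3
```

```text
stake_head 0.92 [155. 338.] [0.5819 0.186  0.127 ]
stake_head 0.6 [232. 284.] [0.4749 0.1291 0.127 ]
rack 0.58 [242. 262.] [0.4743 0.1708 0.    ]
mouth 0.66 [192.  78.] [ 0.4721 -0.1016  0.084 ]
holder 0.91 [206.  79.] [ 0.4677 -0.1037  0.    ]
3.15 [0.4271 0.0026 0.2915] [ 179.9849   -0.0185 -100.8848]
[[-0.9819  0.1809  0.0563  0.4127]
 [ 0.1894  0.9383  0.2892 -0.0758]
 [-0.0005  0.2946 -0.9556  0.4501]
 [ 0.      0.      0.      1.    ]]
0.0,-0.0,-0.063,-42.5,-3.0,-2.9,1.0
0.0,-0.0,-0.063,-42.2,-5.7,-2.9,1.0
0.0,-0.0,-0.063,-41.8,-8.3,-2.9,1.0
```

View pics/w2.png

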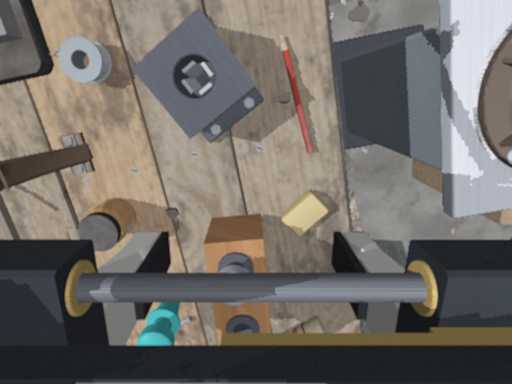

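The rack's round head is at (235,268), partly behind the gripper bar, and the turquoise look-alike is at (158,325). I'll back off a little to see the steel stake clearly.

```bash
python3 -m crank '[0,0,-0.09,33,35,0,1, 0,0,-0.1,33,-72e-1,0,1]' >/dev/null;  python3 -m crank '[0,0,0,0,0,0,1]'; python3 - <<'E'
from h import *
np.set_printoptions(precision=4,suppress=True)
im=eyes.snapshot("wrist");cv2.imwrite("pics/w3.png",im[100:384,100:400])
for n,z in dict(stake_head=.127,flat_head=.127,rack=0,mouth=.084).items():
    for r in spotter.place_of("wrist",n): print(n,round(r["p"],2),np.round(r["location"]),at_z("wrist",r["location"],z))
for r in spotter.outline_of("wrist","stake_head"):
    b=np.where(r["region"]);print(r["p"],r["rect"])
for x in(.465,.47,.475): print(x,proj("wrist",[x,.126,.127]),proj("wrist",[x,.126,.141]))
E

```

```text
clock: 3.52
tool_pos: [0.39, -0.0581, 0.2919]
orientation: [-180.0, 0.0, -90.1]
force: [0.8, 0.4, -0.4]
opening: 0.0878
gripper_force: 0.0
stake_head 0.57 [182. 324.] [0.4747 0.1283 0.127 ]
rack 0.77 [201. 295.] [0.4728 0.177  0.    ]
mouth 0.81 [180. 130.] [ 0.4705 -0.0957  0.084 ]
0.66 [160.5, 303.2, 47.9, 43.9]
0.465 [np.float64(189.19656685575976), np.float64(321.2854437745864)] [np.float64(186.9768164917864), np.float64(329.5084190669651)]
0.47 [np.float64(185.0121003459967), np.float64(321.2804450133011)] [np.float64(182.64202720577345), np.float64(329.50321160775627)]
0.475 [np.float64(180.82766243836505), np.float64(321.2754462861839)] [np.float64(178.30726861386177), np.float64(329.4980041854207)]
```

View pics/w3.png

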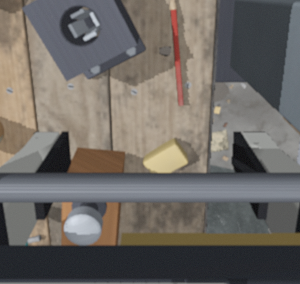

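The steel stake is at crop px (84,223), full-frame (184,323), so about (0.4745,0.128). The mouth is at full-frame (181,124). I'll move above the stake and go down onto it.

```bash
python3 -m crank '[0,0,0,-60,-30,15,1, 0,0,0,-60,-30,15,1, 0,0,0,-60,-24,15,1, 0,0,0,-6,0,40,1, 0,0,0,0,0,0,1]';python3 plan.py .4745 .128 .108 -90 4
```

```text
clock: 4.45
tool_pos: [0.4656, 0.1162, 0.2074]
orientation: [179.7, -0.2, -89.8]
force: [0.3, -0.7, 0.8]
opening: 0.0877
gripper_force: 0.0
0.001,-0.001,0.001,-3.0,-2.4,24.8,1.0
0.001,-0.001,0.001,-3.0,-2.3,24.8,1.0
0.001,-0.001,0.001,-3.0,-2.3,24.8,1.0
0.001,-0.001,0.001,-3.0,-2.3,24.8,1.0
```

```bash
python3 -m crank '[0,0,0,-3,-2.4,25,1, 0,0,0,-3,-2.4,25,1, 0,0,0,-3,-2.4,20,1, 0,0,0,-3,-2.4,10,1, 0,0,0,0,0,0,1]';python3 plan.py .4745 .128 .108 -90 1; python3 - <<'E'
from h import *
im=eyes.snapshot("scene")
p=proj("scene",get_obs()["tool_pos"]);print(p)
x,y=map(int,p);cv2.imwrite("pics/s2.png",cv2.resize(im[y-75:y+60,x-90:x+90],(800,600)))
E
```

```text
clock: 5.08
tool_pos: [0.4774, 0.128, 0.1308]
orientation: [-180.0, -0.0, -89.9]
force: [0.1, 0.5, -0.4]
opening: 0.0876
gripper_force: 0.0
-0.0,-0.0,0.002,0.0,2.9,22.8,1.0
[np.float64(206.07223495954872), np.float64(215.037288072856)]
```

View pics/s2.png

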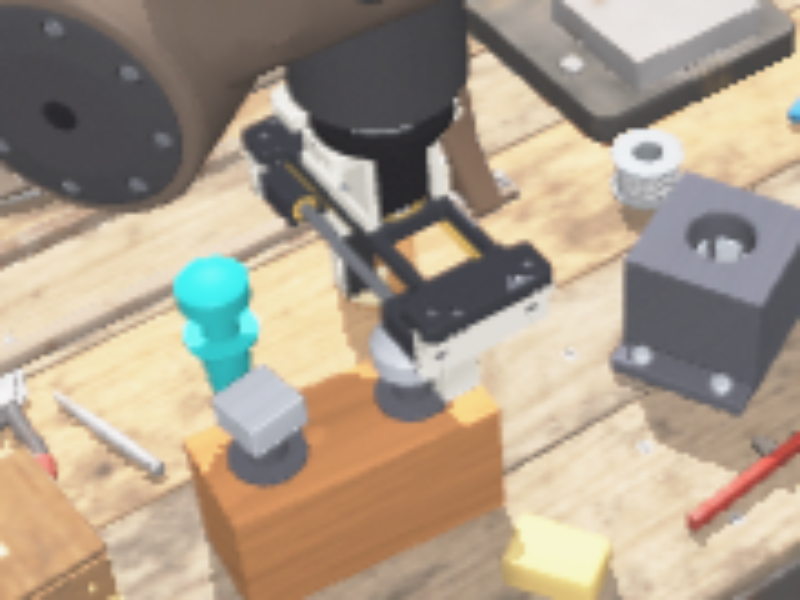

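The fingers straddle the steel head at crop (400,350). The flat stake at (260,410) and the turquoise look-alike are clear of the gripper. I'll lower and grip.

```bash
python3 -m crank '[0,0,0,0,3,11,1, 0,0,0,0,0,11.5,1, 0,0,0,0,0,0,1]'; python3 -m crank '[0,0,0,0,0,0,0.3, 0,0,0,0,0,0,0.3, 0,0,0,0,0,0,0.3, 0,0,0,0,0,0,0.3, 0,0,0,0,0,0,0.3]'
```

```text
clock: 5.5
tool_pos: [0.4733, 0.1276, 0.1066]
orientation: [179.9, -0.1, -89.9]
force: [0.6, 0.4, -0.6]
opening: 0.0877
gripper_force: 0.0
clock: 6.12
tool_pos: [0.4734, 0.1278, 0.1076]
orientation: [179.9, -0.0, -89.9]
force: [-5.8, -0.0, 4.2]
opening: 0.0429
gripper_force: 27.7
```

```bash
python3 -m crank '[0,0,0,0,0,-10,0.3, 0,0,0,0,0,-25,0.3, 0,0,0,0,0,-35,0.3, 0,0,0,0,0,-35,0.3, 0,0,0,0,0,-30,0.3]';python3 -m crank '[0,0,0,15,0,-5,0.3, 0,0,0,30,0,0,0.3, 0,0,0,45,0,0,0.3, 0,0,0,45,0,0,0.3, 0,0,0,0,0,0,0.3]'; python3 - <<'E'
from h import *
np.set_printoptions(precision=4,suppress=True)
a=[]
for c in("scene","wrist","top"):
    im=eyes.snapshot(c)
    if c!="top":a.append(im)
    for n,z in dict(stake_head=get_obs()["tool_pos"][2]+.019,mouth=.084).items():
        for r in spotter.place_of(c,n):print(c,n,round(r["p"],2),np.round(r["location"],1),at_z(c,r["location"],z))
    for r in spotter.place_of(c,"stake_tip"):print(c,"tip",round(r["p"],2),np.round(r["location"],1),at_z(c,r["location"],get_obs()["tool_pos"][2]-.102))
x,y=map(int,proj("scene",get_obs()["tool_pos"]))
cv2.imwrite("pics/s3.png",np.hstack([cv2.resize(a[0][y-70:y+80,max(x-100,0):x+100],(400,300)),cv2.resize(a[1],(400,300))]))
print(get_obs()["tool_pos"])
E
```

```text
clock: 6.75
tool_pos: [0.4738, 0.128, 0.2442]
orientation: [-180.0, 0.0, -89.9]
force: [0.1, -0.2, -4.6]
opening: 0.0433
gripper_force: 30.0
clock: 7.38
tool_pos: [0.4727, -0.0101, 0.2463]
orientation: [179.8, -0.0, -90.1]
force: [0.6, 1.7, -5.2]
opening: 0.0432
gripper_force: 30.0
scene stake_head 0.7 [253.  152.7] [ 0.4741 -0.0172  0.2655]
scene stake_head 0.64 [165.4 206.2] [0.4396 0.2442 0.2655]
scene mouth 0.7 [279.3 192.6] [ 0.4665 -0.1067  0.084 ]
scene mouth 0.62 [199.9 202.5] [0.5672 0.0952 0.084 ]
scene tip 0.74 [252.4 191.2] [ 0.4658 -0.0101  0.1451]
wrist stake_head 0.66 [248.9 266.6] [ 0.4759 -0.0052  0.2662]
wrist mouth 0.68 [257.1  77.4] [ 0.4694 -0.0997  0.084 ]
wrist tip 0.79 [252.8 189.9] [ 0.4734 -0.0077  0.1455]
top stake_head 0.87 [170.6 152.2] [0.5561 0.1609 0.2666]
top tip 0.64 [181.1 160.2] [0.5569 0.1641 0.1456]
[ 0.4743 -0.0066  0.2476]
```

View pics/s3.png

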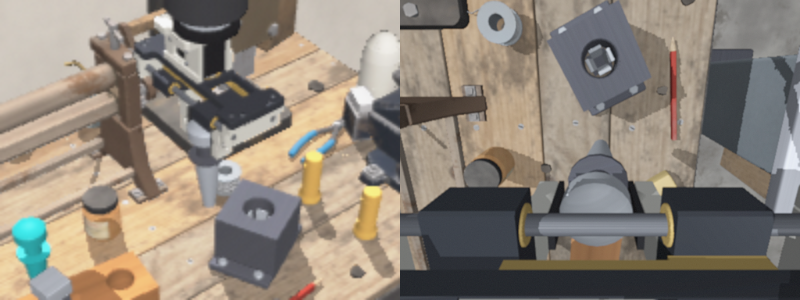

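The stake hangs upright in the grip, with the tip at wrist px (253,190), and the mouth is at (257,78), about (0.470,-0.100). I'll move over the mouth and check again.

```bash
python3 -m crank '[0,0,0,35,2,0,0.3, 0,0,0,35,2.3,0,0.3, 0,0,0,23,0,10,0.3, 0,0,0,0,0,10,0.3, 0,0,0,0,0,0,0.3]'; python3 - <<'E'
from h import *
np.set_printoptions(precision=4,suppress=True)
im={}
for c in("scene","wrist","top"):
    im[c]=eyes.snapshot(c);z=get_obs()["tool_pos"][2]
    for n,z in dict(stake_head=z+.019,stake_tip=z-.102,mouth=.084).items():
        for r in spotter.place_of(c,n):print(c,n,round(r["p"],2),np.round(r["location"],1),at_z(c,r["location"],z))
P=get_obs()["tool_pos"];print(P)
x,y=map(int,proj("scene",[.47,-.1,.1]))
cv2.imwrite("pics/s4.png",np.hstack([cv2.resize(im["scene"][y-50:y+40,x-60:x+60],(400,300),interpolation=cv2.INTER_CUBIC),cv2.resize(im["wrist"],(400,300))]))
E
```

```text
clock: 8.6
tool_pos: [0.4696, -0.0998, 0.2268]
orientation: [179.9, 0.0, -89.9]
force: [-0.3, 0.2, -3.5]
opening: 0.0435
gripper_force: 30.0
scene stake_head 0.95 [279.4 146.7] [ 0.4724 -0.1012  0.2464]
scene stake_head 0.84 [165.5 205. ] [0.4608 0.2354 0.2464]
scene stake_tip 0.57 [279.8 183.2] [ 0.4626 -0.1025  0.1254]
scene mouth 0.77 [279.7 195.2] [ 0.4577 -0.1009  0.084 ]
wrist stake_head 0.58 [248.4 267.9] [ 0.4724 -0.0976  0.2471]
wrist stake_tip 0.94 [254.  190.3] [ 0.4687 -0.1006  0.1261]
wrist stake_tip 0.63 [250.8 265.9] [ 0.4712 -0.0288  0.1261]
wrist mouth 0.89 [248.1 179.5] [ 0.474  -0.0988  0.084 ]
top stake_head 0.65 [172.5 151.6] [0.5606 0.1617 0.2469]
top stake_tip 0.77 [183.1 158.3] [0.5642 0.1634 0.1259]
[ 0.4702 -0.0999  0.2277]
```

View pics/s4.png

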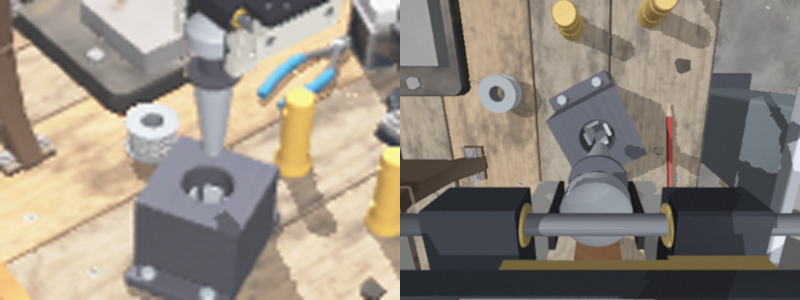

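```bash
python3 - <<'E'
from h import *
np.set_printoptions(precision=4,suppress=True)
x,y=map(int,proj("scene",[.47,-.1,.1]))
print(at_z("scene",[x-60+208*.3,y-50+183*.3],.084), at_z("wrist",[(597-400)*1.28,134*1.28],.084))
# hole by darkness ellipse in the scene image
im=eyes.snapshot("wrist")[140:200,210:300];cv2.imwrite("pics/hole.png",cv2.resize(im,(720,480),interpolation=cv2.INTER_CUBIC))
E
```

```text
[ 0.4671 -0.1039  0.084 ] [ 0.4698 -0.1071  0.084 ]
```

View pics/hole.png

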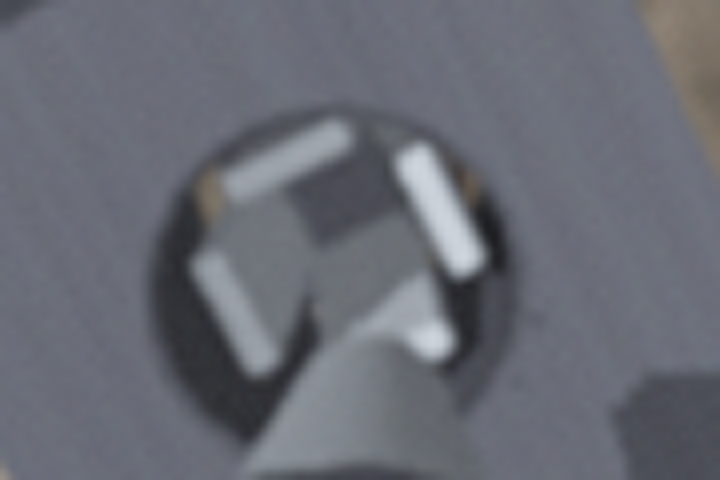

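The hole spans x 150 to 512 in the crop, with its top edge at 100. That puts its centre near crop (331,277), full-frame (251.4,174.6).

```bash
python3 - <<'E'
from h import *
np.set_printoptions(precision=4,suppress=True)
print(at_z("wrist",[251.4,174.6],.084),[at_z("wrist",[251.4+u*22.6,174.6],.084) for u in(-1,1)],proj("wrist",get_obs()["tool_pos"]-[0,0,.102]))
E
```

```text
[ 0.4705 -0.1041  0.084 ] [array([ 0.4923, -0.1041,  0.084 ]), array([ 0.4488, -0.1041,  0.084 ])] [np.float64(251.89322525181194), np.float64(191.41948506175353)]
```

```bash
python3 -m crank '[0,0,0,3.5,0,10,0.3, 0,0,0,0,0,20,0.3, 0,0,0,0,0,20,0.3, 0,0,0,0,0,15,0.3, 0,0,0,0,0,8,0.3]';python3 -m crank '[0,0,0,0,0,0,0.3,0,0,0,0,0,3,0.3]';python3 -m crank '[0,0,0,0,0,3,0.3,0,0,0,0,0,0,0.3]'
```

```text
clock: 9.88
tool_pos: [0.4703, -0.1035, 0.1539]
orientation: [180.0, -0.0, -89.9]
force: [1.1, 0.4, -4.3]
opening: 0.0434
gripper_force: 30.0
clock: 10.12
tool_pos: [0.4707, -0.1035, 0.1523]
orientation: [-179.9, 0.0, -89.9]
force: [0.6, -0.0, -3.9]
opening: 0.0428
gripper_force: 30.0
clock: 10.38
tool_pos: [0.4704, -0.1034, 0.1487]
orientation: [-180.0, 0.0, -89.9]
force: [1.8, 1.5, -4.7]
opening: 0.0431
gripper_force: 30.0
```

```bash
python3 -m crank '[0,0,0,0,0,3,0.3,0,0,0,0,0,0,0.3]'|grep -E "tool_pos|force:";python3 -m crank '[0,0,0,0,0,3,0.3,0,0,0,0,0,0,0.3]'|grep -E "tool_pos|force:";python3 -m crank '[0,0,0,0,0,2,0.3,0,0,0,0,0,0,0.3]'|grep -E "tool_pos|force:"
```

```text
tool_pos: [0.4703, -0.1034, 0.1455]
force: [1.1, 1.0, -4.8]
gripper_force: 30.0
tool_pos: [0.4703, -0.1034, 0.1424]
force: [3.1, 0.3, -5.6]
gripper_force: 30.0
tool_pos: [0.4704, -0.1034, 0.1405]
force: [3.4, 0.8, -5.6]
gripper_force: 30.0
```

```bash
python3 -m crank '[0,0,0,0,0,2,0.3,0,0,0,0,0,0,0.3]'|grep -E "tool_pos|force:"
```

```text
tool_pos: [0.4705, -0.1034, 0.1387]
force: [3.9, 1.1, -3.9]
gripper_force: 30.0
```

```bash
python3 -m crank '[0,0,0,0,-1,1,0.3,0,0,0,0,0,0,0.3]'|grep -E "tool_pos|force:";python3 -m crank '[0,0,0,0,-0.5,1.5,0.3,0,0,0,0,0,0,0.3]'|grep -E "tool_pos|force:"
```

```text
tool_pos: [0.4711, -0.1035, 0.1376]
force: [2.8, 1.5, -4.5]
gripper_force: 30.0
tool_pos: [0.4714, -0.1034, 0.1358]
force: [2.6, 0.5, -4.8]
gripper_force: 30.0
```

```bash
python3 -m crank '[0,0,0,0,0,1.5,0.3,0,0,0,0,0,0,0.3]'|grep -E "tool_pos|force:"
```

```text
tool_pos: [0.4716, -0.1034, 0.1344]
force: [2.7, 0.8, -4.5]
gripper_force: 30.0
```

```bash
python3 -m crank '[0,0,0,0,-0.5,2,0.3,0,0,0,0,0,0,0.3]'|grep -E "tool_pos|force:"; python3 -m crank '[0,0,0,0,0,2,0.3,0,0,0,0,0,0,0.3]'|grep -E "tool_pos|force:"
```

```text
tool_pos: [0.472, -0.1034, 0.1323]
force: [2.7, 0.8, -5.6]
gripper_force: 30.0
tool_pos: [0.4721, -0.1035, 0.1304]
force: [2.8, 0.9, -6.0]
gripper_force: 30.0
```

```bash
python3 -m crank '[0,0,0,0,0,2,0.3,0,0,0,0,0,0,0.3]'|grep -E "tool_pos|force:"
```

```text
tool_pos: [0.4722, -0.1034, 0.1285]
force: [3.5, 1.2, -3.9]
gripper_force: 30.0
```

```bash
python3 -m crank '[0,0,0,0,-1,1.5,0.3,0,0,0,0,0,0,0.3]'|grep -E "tool_pos|force:"; python3 -m crank '[0,0,0,0,0,1.5,0.3,0,0,0,0,0,0,0.3]'|grep -E "tool_pos|force:"
```

```text
tool_pos: [0.4727, -0.1035, 0.1269]
force: [1.4, 1.2, -3.6]
gripper_force: 30.0
tool_pos: [0.4728, -0.1035, 0.1256]
force: [-0.4, 1.2, 0.5]
gripper_force: 30.0
```

```bash
python3 -m crank '[0,0,0,0,-0.5,1.5,0.3,0,0,0,0,0,0,0.3]'|grep -E "tool_pos|force:"
```

```text
tool_pos: [0.4731, -0.1036, 0.1239]
force: [-2.4, 1.0, 1.8]
gripper_force: 30.0
```

Seated: about 6 N of contact with the tip about 61 mm below the mouth. I'll let go now.

```bash
python3 -m crank '[0,0,0,0,0,-0.5,0.6, 0,0,0,0,0,0,1, 0,0,0,0,0,0,1, 0,0,0,0,0,0,1,0,0,0,0,0,0,1]'; python3 -m crank '[0,0,0,0,0,-25,1, 0,0,0,0,0,-40,1, 0,0,0,20,0,-50,1, 0,0,0,40,0,0,1,0,0,0,0,0,0,1]'; python3 - <<'E'
from h import *
np.set_printoptions(precision=4,suppress=True)
im={}
for c in("scene","wrist","top"):
    im[c]=eyes.snapshot(c)
    for n,z in dict(stake_head=.1435,drift_mid=.043).items():
        for r in spotter.place_of(c,n):print(c,n,round(r["p"],2),np.round(r["location"],1),at_z(c,r["location"],z))
x,y=map(int,proj("scene",[.47,-.1,.1]))
cv2.imwrite("pics/s5.png",np.hstack([cv2.resize(im["scene"][y-50:y+40,x-60:x+60],(400,300),interpolation=cv2.INTER_CUBIC),cv2.resize(im["wrist"],(400,300))]))
E
```

```text
clock: 14.25
tool_pos: [0.4737, -0.1035, 0.1246]
orientation: [-180.0, -0.0, -89.9]
force: [-0.0, -0.5, 0.5]
opening: 0.0854
gripper_force: 0.0
clock: 14.88
tool_pos: [0.4738, -0.165, 0.2401]
orientation: [-179.9, -0.0, -90.0]
force: [0.2, -0.7, 0.0]
opening: 0.0874
gripper_force: 0.0
scene stake_head 0.77 [168.  203.5] [0.5597 0.1903 0.1435]
scene stake_head 0.69 [281.6 177.2] [ 0.4638 -0.1087  0.1435]
scene stake_head 0.55 [174.6 232.2] [0.4646 0.2247 0.1435]
scene drift_mid 0.59 [302.4 177.1] [ 0.509  -0.2373  0.043 ]
scene drift_mid 0.48 [278.2 195. ] [ 0.4922 -0.1265  0.043 ]
wrist stake_head 0.97 [252.2 256.6] [ 0.4732 -0.1049  0.1435]
wrist drift_mid 0.78 [325.6  81.6] [ 0.397  -0.2537  0.043 ]
wrist drift_mid 0.72 [219.9  98.4] [ 0.5074 -0.2366  0.043 ]
top stake_head 0.44 [173.5 154.2] [0.5711 0.1827 0.1435]
```

View pics/s5.png

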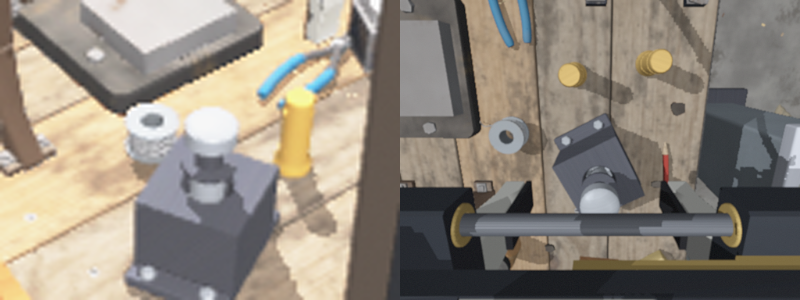

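The stake stands upright in the socket, let go. Its head is at scene crop (212,130). The far drift is at wrist panel (571,75), about (0.5085,-0.2365), and the near one at (655,62). Now I'll fetch the far drift.

```bash
python3 -m crank '[0,0,0,36,-17,0,1, 0,0,0,36,-17,15,1, 0,0,0,0,0,40,1, 0,0,0,0,0,40,1, 0,0,0,0,0,0,1]';python3 - <<'E'
from h import *
np.set_printoptions(precision=4,suppress=True)
for c in("wrist","scene","top"):
    eyes.snapshot(c)
    for r in spotter.place_of(c,"drift_mid"):print(c,round(r["p"],2),np.round(r["location"],1),at_z(c,r["location"],.043))
E
python3 plan.py .5085 -.2365 .039 -90 4
```

```text
clock: 15.95
tool_pos: [0.5058, -0.2349, 0.1419]
orientation: [179.6, 0.1, -89.9]
force: [-0.6, 0.2, 0.4]
opening: 0.0877
gripper_force: 0.0
wrist 0.96 [250.6 188.8] [ 0.5097 -0.2376  0.043 ]
wrist 0.87 [386.  169.2] [ 0.3976 -0.2549  0.043 ]
top 0.61 [350.8 229.9] [ 0.3948 -0.2572  0.043 ]
top 0.39 [342.4 188.5] [ 0.5013 -0.2364  0.043 ]
-0.001,-0.0,0.001,0.3,0.2,26.9,1.0
-0.001,-0.0,0.001,0.3,0.2,26.9,1.0
-0.001,-0.0,0.001,0.3,0.2,26.9,1.0
-0.001,-0.0,0.001,0.3,0.1,26.9,1.0
```

```bash
python3 -m crank '[0,0,0,0.5,0,35,1, 0,0,0,0.5,0,35,1, 0,0,0,0.5,0,25,1, 0,0,0,0,0,12,1, 0,0,0,0,0,0,1]'; python3 -m crank '[0,0,0,0,0,0,0.1, 0,0,0,0,0,0,0.1, 0,0,0,0,0,0,0.1, 0,0,0,0,0,0,0.1, 0,0,0,0,0,0,0.1]';python3 -m crank '[0,0,0,0,0,0,0.1]'
```

```text
clock: 16.88
tool_pos: [0.5081, -0.2369, 0.0378]
orientation: [180.0, -0.0, -89.9]
force: [0.2, -1.0, 1.1]
opening: 0.0876
gripper_force: 0.0
clock: 17.5
tool_pos: [0.5079, -0.2369, 0.0377]
orientation: [-180.0, -0.0, -89.9]
force: [-0.1, 0.3, 0.1]
opening: 0.0436
gripper_force: 0.0
clock: 17.62
tool_pos: [0.5079, -0.2369, 0.0376]
orientation: [180.0, 0.0, -89.9]
force: [-0.1, 0.1, 0.4]
opening: 0.0332
gripper_force: 0.0
```

```bash
python3 -m crank '[0,0,0,0,0,0,0.1, 0,0,0,0,0,0,0.1, 0,0,0,0,0,0,0.1]'; python3 -m crank '[0,0,0,0,0,-10,0.1, 0,0,0,0,0,-40,0.1, 0,0,0,0,0,-50,0.1, 0,0,0,0,0,-50,0.1, 0,0,0,0,0,-42,0.1]';python3 -m crank '[0,0,0,0,0,-4,0.1,0,0,0,0,0,0,0.1]'; python3 - <<'E'
from h import *
np.set_printoptions(precision=4,suppress=True)
T=get_obs()["tool_pos"];print(T)
for c in("wrist","scene"):
    eyes.snapshot(c)
    for n,z in dict(drift_mid=T[2]+.005,stake_head=.1435).items():
        for r in spotter.place_of(c,n):print(c,n,round(r["p"],2),np.round(r["location"],1),at_z(c,r["location"],z))
E
```

```text
clock: 18.0
tool_pos: [0.5076, -0.2369, 0.0375]
orientation: [180.0, 0.0, -89.9]
force: [-1.2, 0.3, -0.3]
opening: 0.0273
gripper_force: 30.0
clock: 18.62
tool_pos: [0.5081, -0.2368, 0.2324]
orientation: [-179.9, -0.0, -89.9]
force: [0.3, 0.6, -2.7]
opening: 0.0274
gripper_force: 30.0
clock: 18.88
tool_pos: [0.5076, -0.2366, 0.2336]
orientation: [-180.0, 0.0, -89.9]
force: [0.1, -0.4, -3.0]
opening: 0.0269
gripper_force: 30.0
[ 0.5076 -0.2366  0.2336]
wrist drift_mid 0.9 [251.3 247.5] [ 0.5077 -0.2393  0.2386]
wrist drift_mid 0.61 [352.5 153. ] [ 0.4596 -0.289   0.2386]
wrist stake_head 0.94 [291.1 331.7] [ 0.4703 -0.1049  0.1435]
scene stake_head 0.91 [166.1 205.2] [0.5572 0.1971 0.1435]
scene stake_head 0.74 [279.8 179.7] [ 0.4589 -0.0982  0.1435]
```

```bash
python3 -m crank '[0,0,0,-33,9,0,0.1, 0,0,0,-40,10,0,0.1, 0,0,0,-35,10,0,0.1, 0,0,0,-24.5,7.5,0,0.1, 0,0,0,0,0,0,0.1]';python3 - <<'E'
from h import *
np.set_printoptions(precision=4,suppress=True)
T=get_obs()["tool_pos"];print(T);im={}
for c in("wrist","scene"):
    im[c]=eyes.snapshot(c)
    for n,z in dict(drift_mid=T[2]+.005,stake_head=.1435).items():
        for r in spotter.place_of(c,n):print(c,n,round(r["p"],2),np.round(r["location"],1),at_z(c,r["location"],z))
x,y=map(int,proj("scene",[.47,-.1,.13]))
cv2.imwrite("pics/s6.png",np.hstack([cv2.resize(im["scene"][y-50:y+40,x-60:x+60],(400,300),interpolation=cv2.INTER_CUBIC),cv2.resize(im["wrist"],(400,300))]))
E
```

```text
clock: 19.8
tool_pos: [0.4707, -0.1032, 0.2336]
orientation: [180.0, 0.0, -89.8]
force: [-0.1, 0.9, -2.4]
opening: 0.0274
gripper_force: 30.0
[ 0.4707 -0.1032  0.2336]
wrist drift_mid 0.97 [252.9 250.6] [ 0.471  -0.1045  0.2386]
wrist drift_mid 0.69 [245.4 343.8] [ 0.4751 -0.0444  0.2386]
wrist drift_mid 0.64 [328.7  17.5] [ 0.4391 -0.2148  0.2386]
wrist drift_mid 0.36 [251.3 165. ] [ 0.4719 -0.1506  0.2386]
wrist stake_head 0.98 [252.2 196.2] [ 0.471  -0.1043  0.1435]
scene drift_mid 0.77 [280.  146.6] [ 0.4794 -0.1095  0.2386]
scene drift_mid 0.54 [333.7 194.5] [ 0.2677 -0.0942  0.2386]
scene stake_head 0.95 [161.9 207.6] [0.556  0.2098 0.1435]
scene stake_head 0.76 [281.4 178.6] [ 0.4597 -0.1046  0.1435]
```

View pics/s6.png

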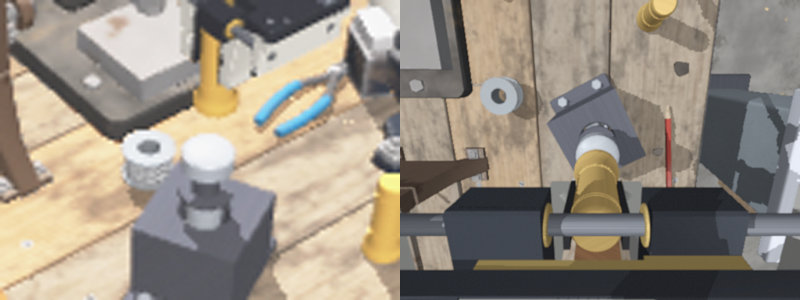

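The drift hangs over the head: its foot is at scene crop (215,105) above the crown at (208,150), aligned to about 1 mm. I'll go down gently.

```bash
python3 -m crank '[0,0,0,1,0,15,0.1, 0,0,0,0,0,12,0.1, 0,0,0,0,0,5,0.1, 0,0,0,0,0,0,0.1]'|grep -E "tool_pos|force:";python3 -m crank '[0,0,0,0,0,2,0.1,0,0,0,0,0,0,0.1]'|grep -E "tool_pos|force:";python3 -m crank '[0,0,0,0,0,2,0.1,0,0,0,0,0,0,0.1]'|grep -E "tool_pos|force:"
```

```text
tool_pos: [0.4709, -0.1056, 0.2011]
force: [-0.1, -1.3, -1.9]
gripper_force: 30.0
tool_pos: [0.4713, -0.1054, 0.1998]
force: [-0.3, -0.2, -1.8]
gripper_force: 30.0
tool_pos: [0.4711, -0.1054, 0.1976]
force: [0.4, -0.5, -1.9]
gripper_force: 30.0
```

```bash
python3 -m crank '[0,0,0,0,0,2,0.1,0,0,0,0,0,0,0.1]'|grep -E "tool_pos|force:"
```

```text
tool_pos: [0.4711, -0.1055, 0.1955]
force: [-0.6, 0.2, -2.4]
gripper_force: 30.0
```

```bash
python3 -m crank '[0,0,0,-1,0,1,0.1,0,0,0,0,0,0,0.1]'|grep -E "tool_pos|force:";python3 -m crank '[0,0,0,0,0,1,0.1,0,0,0,0,0,0,0.1]'|grep -E "tool_pos|force:"
```

```text
tool_pos: [0.4711, -0.1044, 0.1946]
force: [0.1, 0.4, -2.2]
gripper_force: 30.0
tool_pos: [0.4712, -0.1045, 0.1937]
force: [0.5, 0.8, -3.0]
gripper_force: 30.0
```

```bash
python3 -m crank '[0,0,0,0,0,1,0.1,0,0,0,0,0,0,0.1]'|grep -E "tool_pos|force:"
```

```text
tool_pos: [0.4713, -0.1045, 0.1928]
force: [0.5, 0.2, -0.0]
gripper_force: 30.0
```

```bash
python3 -m crank '[0,0,0,0,0,1,0.1,0,0,0,0,0,0,0.1]'|grep -E "tool_pos|force:"
```

```text
tool_pos: [0.4712, -0.1045, 0.1917]
force: [0.2, -0.1, 0.4]
gripper_force: 30.0
```

```bash
python3 -m crank '[0,0,0,0,0,1,0.1,0,0,0,0,0,0,0.1]'|grep -E "tool_pos|force:";python3 -m crank '[0,0,0,0,0,1,0.1,0,0,0,0,0,0,0.1]'|grep -E "tool_pos|force:"
```

```text
tool_pos: [0.4712, -0.1044, 0.1906]
force: [-0.1, 0.4, 0.8]
gripper_force: 30.0
tool_pos: [0.4712, -0.1045, 0.1895]
force: [0.1, 0.2, 0.0]
gripper_force: 30.0
```

```bash
python3 -m crank '[0,0,0,0,0,1,0.1,0,0,0,0,0,0,0.1]'|grep -E "tool_pos|force:"
```

```text
tool_pos: [0.471, -0.1044, 0.1885]
force: [0.8, 0.5, -0.2]
gripper_force: 30.0
```

```bash
python3 -m crank '[0,0,0,0,0,1,0.1,0,0,0,0,0,0,0.1]'|grep -E "tool_pos|force:"
```

```text
tool_pos: [0.4712, -0.1045, 0.1877]
force: [-0.5, -0.1, 0.9]
gripper_force: 30.0
```

```bash
python3 -m crank '[0,0,0,0,0,1.5,0.1,0,0,0,0,0,0,0.1]'|grep -E "tool_pos|force:";python3 -m crank '[0,0,0,0,0,1,0.1,0,0,0,0,0,0,0.1]'|grep -E "tool_pos|force:"
```

```text
tool_pos: [0.4713, -0.1045, 0.1863]
force: [-0.1, -0.5, 2.7]
gripper_force: 30.0
tool_pos: [0.4714, -0.1045, 0.1854]
force: [0.0, -0.4, 4.6]
gripper_force: 30.0
```

```bash
python3 -m crank '[0,0,0,0,0,1,0.1,0,0,0,0,0,0,0.1]'|grep -E "tool_pos|force:"
```

```text
tool_pos: [0.4715, -0.1045, 0.1846]
force: [-0.2, 0.2, 5.3]
gripper_force: 30.0
```

```bash
python3 -m crank '[0,0,0,0,0,1,0.1,0,0,0,0,0,0,0.1]'|grep -E "tool_pos|force:"
```

```text
tool_pos: [0.4717, -0.1045, 0.1838]
force: [-0.0, 0.6, 6.3]
gripper_force: 30.0
```

```bash
python3 -m crank '[0,0,0,0,0,1,0.1,0,0,0,0,0,0,0.1]'|grep -E "tool_pos|force:|clock"
```

```text
clock: 24.6
tool_pos: [0.4719, -0.1046, 0.183]
force: [-1.2, -0.3, 7.4]
gripper_force: 30.0
```

```bash
python3 -m crank '[0,0,0,0,0,1.5,0.1,0,0,0,0,0,0,0.1]'|grep -E "tool_pos|force:";python3 -m crank '[0,0,0,0,0,1.5,0.1,0,0,0,0,0,0,0.1]'|grep -E "tool_pos|force:"
```

```text
tool_pos: [0.472, -0.1046, 0.1817]
force: [-1.1, -0.1, 9.6]
gripper_force: 30.0
tool_pos: [0.4724, -0.1047, 0.1808]
force: [-2.0, 0.9, 13.0]
gripper_force: 30.0
```

```bash
python3 -m crank '[0,0,0,0,0,1.5,0.1,0,0,0,0,0,0,0.1]'|grep -E "tool_pos|force:"
```

```text
tool_pos: [0.473, -0.1048, 0.1801]
force: [-2.2, 0.8, 19.1]
gripper_force: 30.0
```

```bash
python3 -m crank '[0,0,0,0,0,1,0.1,0,0,0,0,0,0,0.1]'|grep -E "tool_pos|force:|clock|orien"
```

```text
clock: 25.6
tool_pos: [0.4734, -0.1049, 0.1797]
orientation: [-179.7, -0.1, -89.8]
force: [-2.8, 0.8, 21.9]
gripper_force: 30.0
```

About 24 N on the crown, and it barely moves any more. I'll back off and press once more to see whether it goes deeper.

```bash
python3 -m crank '[0,0,0,0,0,-5,0.1,0,0,0,0,0,-4,0.1,0,0,0,0,0,0,0.1]'|grep -E "tool_pos|force:";python3 -m crank '[0,0,0,0,0,4,0.1,0,0,0,0,0,0,0.1]'|grep -E "tool_pos|force:"
```

```text
tool_pos: [0.4708, -0.1044, 0.1853]
force: [0.2, 0.4, -2.5]
gripper_force: 30.0
tool_pos: [0.4706, -0.1045, 0.1808]
force: [0.4, 0.9, -2.9]
gripper_force: 30.0
```

```bash
python3 -m crank '[0,0,0,0,0,2,0.1,0,0,0,0,0,0,0.1]'|grep -E "tool_pos|force:"
```

```text
tool_pos: [0.4715, -0.1046, 0.1801]
force: [-1.7, -0.5, 2.9]
gripper_force: 30.0
```

```bash
python3 -m crank '[0,0,0,0,0,1,0.1,0,0,0,0,0,0,0.1]'|grep -E "tool_pos|force:"
```

```text
tool_pos: [0.472, -0.1047, 0.18]
force: [-2.6, 1.1, 9.6]
gripper_force: 30.0
```

```bash
python3 -m crank '[0,0,0,0,0,1.2,0.1,0,0,0,0,0,0,0.1]'|grep -E "tool_pos|force:"
```

```text
tool_pos: [0.4726, -0.1048, 0.1798]
force: [-2.7, 1.1, 15.8]
gripper_force: 30.0
```

```bash
python3 -m crank '[0,0,0,0,0,0.6,0.1,0,0,0,0,0,0,0.1]'|grep -E "tool_pos|force:"
```

```text
tool_pos: [0.4729, -0.1049, 0.1797]
force: [-3.8, 0.3, 19.2]
gripper_force: 30.0
```

Same depth at about 22 N, so it is wedged. Now I'll take the drift back to its place.

```bash
python3 -m crank '[0,0,0,0,0,-15,0.1, 0,0,0,0,0,-30,0.1, 0,0,0,33,-9,0,0.1, 0,0,0,40,-10,0,0.1, 0,0,0,35,-10,0,0.1]'; python3 -m crank '[0,0,0,26,-8,0,0.1, 0,0,0,0,0,40,0.1, 0,0,0,0,0,50,0.1, 0,0,0,0,0,40,0.1, 0,0,0,0,0,0,0.1]';python3 plan.py .508 -.237 .042 -90 1 .1
```

```text
clock: 27.85
tool_pos: [0.5005, -0.2134, 0.2219]
orientation: [180.0, 0.0, -89.9]
force: [-0.5, 0.8, -1.7]
opening: 0.0272
gripper_force: 30.0
clock: 28.48
tool_pos: [0.5059, -0.238, 0.089]
orientation: [179.6, 0.1, -89.9]
force: [-0.5, 0.1, -1.6]
opening: 0.0277
gripper_force: 30.0
0.007,0.001,0.001,-0.9,-2.4,46.9,0.1
```

```bash
python3 -m crank '[0,0,0,0,0,20,0.1, 0,0,0,0,0,15,0.1, 0,0,0,0,0,7,0.1,0,0,0,0,0,0,0.1]'; python3 -m crank '[0,0,0,0,0,2,0.1,0,0,0,0,0,0,0.1]'|grep -E "tool_pos|force:"; python3 -m crank '[0,0,0,0,0,1.5,0.1,0,0,0,0,0,0,0.1]'|grep -E "tool_pos|force:"
```

```text
clock: 28.98
tool_pos: [0.5086, -0.2384, 0.0501]
orientation: [180.0, -0.0, -89.9]
force: [-0.4, -0.2, -2.2]
opening: 0.0272
gripper_force: 30.0
tool_pos: [0.5087, -0.2384, 0.0482]
force: [0.2, 0.7, -2.1]
gripper_force: 30.0
tool_pos: [0.5084, -0.2384, 0.0464]
force: [-0.1, 1.0, -2.5]
gripper_force: 30.0
```

```bash
python3 -m crank '[0,0,0,0,0,1.5,0.1,0,0,0,0,0,0,0.1]'|grep -E "tool_pos|force:"
```

```text
tool_pos: [0.5083, -0.2384, 0.0447]
force: [-0.2, -0.5, -2.8]
gripper_force: 30.0
```

```bash
python3 -m crank '[0,0,0,0,0,3,0.1,0,0,0,0,0,0,0.1]'|grep -E "tool_pos|force:"; python3 -m crank '[0,0,0,0,0,2,0.1,0,0,0,0,0,0,0.1]'|grep -E "tool_pos|force:"
```

```text
tool_pos: [0.5082, -0.2383, 0.0415]
force: [0.3, 0.6, -2.7]
gripper_force: 30.0
tool_pos: [0.5083, -0.2384, 0.0397]
force: [0.1, -0.4, -2.8]
gripper_force: 30.0
```

```bash
python3 -m crank '[0,0,0,0,0,1.5,0.1,0,0,0,0,0,0,0.1]'|grep -E "tool_pos|force:"
```

```text
tool_pos: [0.5084, -0.2384, 0.0382]
force: [-0.1, 0.2, -2.1]
gripper_force: 30.0
```

```bash
python3 -m crank '[0,0,0,0,0,1,0.1,0,0,0,0,0,0,0.1]'|grep -E "tool_pos|force:"
```

```text
tool_pos: [0.5086, -0.2384, 0.0376]
force: [-0.2, -0.4, 0.2]
gripper_force: 30.0
```

The drift touched the bench at the same height it was picked up from, so it didn't slip in the grip. I'll release it.

```bash
python3 -m crank '[0,0,0,0,0,0,0.5, 0,0,0,0,0,0,1, 0,0,0,0,0,0,1, 0,0,0,0,0,0,1, 0,0,0,0,0,0,1]'; python3 -m crank '[0,0,0,0,0,0,1, 0,0,0,0,0,-20,1, 0,0,0,0,0,-45,1, 0,0,0,0,0,-50,1, 0,0,0,0,0,-50,1]'; python3 -m crank '[0,0,0,60,0,-10,1, 0,0,0,40,0,0,1,0,0,0,0,0,0,1]'; python3 - <<'E'
from h import *
im=eyes.snapshot("wrist")
cv2.imwrite("pics/s7.png",np.hstack([cv2.resize(eyes.snapshot("scene")[130:280,140:340],(400,300)),cv2.resize(im,(400,300))]))
E
```

```text
clock: 31.35
tool_pos: [0.5084, -0.2384, 0.0374]
orientation: [-180.0, -0.0, -89.9]
force: [0.9, -0.8, 0.2]
opening: 0.0721
gripper_force: 0.0
clock: 31.98
tool_pos: [0.5081, -0.2383, 0.2039]
orientation: [180.0, 0.0, -89.9]
force: [1.3, 0.2, -0.3]
opening: 0.0879
gripper_force: 0.0
clock: 32.35
tool_pos: [0.5082, -0.3405, 0.2119]
orientation: [180.0, 0.0, -90.1]
force: [-0.2, 0.1, 0.1]
opening: 0.0877
gripper_force: 0.0
```

View pics/s7.png

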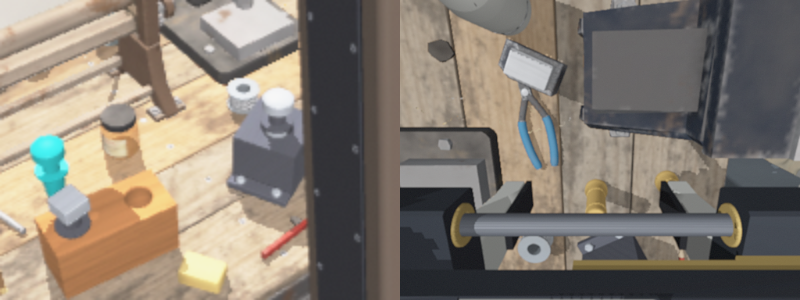

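The stake sits deep and upright at scene crop (278,110), and the drift stands upright at wrist panel (597,195). The flat stake, jar and wax look undisturbed. I'm handing in.

```bash
python3 -c "
from plant import ctrl
print(ctrl.close_job())"
```

```text
the job is handed in; nothing more can be done
None
```

The job is handed in, with no verdict returned: the stake is wedged (a second press at about 22 N went no deeper), the drift is back upright on the bench, and everything else looks undisturbed.

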